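Close the capsules in the bench capsule filler with the tamper

ROBOT

A 6-joint arm with a two-finger parallel gripper is mounted at the origin on the work surface. World frame = base frame: x ahead of the robot, y to its left, z up, the work surface at z = 0. Lengths are in m, angles in degrees, forces in N, time in s.
With the tool pointing down it reaches from about 0.375 to 0.9 m from the base axis. Payload 3.1 kg.
Tool frame: the origin (TCP) lies on the centre line of the jaws, within the pads' length; the fingertips stand 25 mm ahead of it and the grasp point (between the pads) lies 6 mm ahead of it; y points along the fingers, x is the direction in which the jaws open and shut, and the axes are right-handed (so a half turn about y gives the same grasp; the last joint's range is limited). The gripper opens to 87 mm and grips with 3 to 60 N. Pads are 19 mm wide; open, the fingers measure 117 mm over their backs; the gripper's body (75 mm by 190 mm) begins 51 mm behind the grasp point.
Start: joints at [-77.493, 30.224, 82.088, -0, 67.689, -10.227], TCP at [0.242, -0.576, 0.248] pointing down, gripper open.
Joint ranges: [-176.69, 176.69], [-43.24, 126.21], [12.49, 139.97], [-82, 262], [0, 151.66], [-163.58, 163.58]. Speed limits (degrees/s): [159.86, 159.86, 180, 180, 180, 180].

INTERFACE

Orientations are given as a 3x3 rotation matrix whose columns are the frame's x, y, z axes.
In Python, from rig import * gives the robot as it stands.
- The arm moves only by the tool play_rows, never from a script. Its argument "commands" is a list of rows, each a list of 2 entries, a list of its own where there are three numbers: the shift along the world's x, y, z in m, then the turn, a rotation vector about the world's x, y, z in rad. A call has 1 to 10 rows; each row is the pose to reach, as a shift and turn from the pose commanded when the call began; what a row does not reach only later rows make up. A row lasts 1/8 s, in which the tool goes at most 62.5 mm and 10.7 degrees, less where a joint would pass 70% of its speed; a pose out of reach is approached as far as the arm can. A call with a gripper value outside its range is refused whole. "gripper" is the finger opening in m, from 0 to 0.087, set as the call begins (left out, the last holds). The fingers move at their own pace and stop on an object; the grip force is fixed at half the most. Time passes only in rows, so rows that repeat a pose let the fingers close. It gives the time, the measured TCP pose, the force and the opening at its end, in the units of the state.
- read_state(): the state, without advancing time (a new reading comes with each control period).
- capture(name): name is "scene" or "top"; returns a dict with "frame" (480x640x3 uint8, red, green, blue), "depth" (480x640 float32, m along the optical axis (not along the pixel's ray), 0 where there is no reading), "mtx" (3x3 intrinsics, pixels), "cam_to_world" (4x4, takes a point from camera to world coordinates). Camera axes: x right, y down, z forward; pixel columns grow to the right and rows downward; lengths in m; the calibration is good to about 2 mm. A picture is of the moment at which its call begins.
- hand_in(): hands the job in, once; it reports no verdict.
The state is a dict: "time_s": time; "joint_positions": joint angles; "qvel": joint speeds; "tau": joint torques, N m; "position": TCP position; "tcp_rot": TCP orientation; "force": force on the tool from outside, world axes, zero at the start; "moment": the same for the moment, N m; "opening": opening from 0.0 (shut) to 1.0 (fully open).
Only numpy, scipy, OpenCV 4.12 (cv2) and the standard library are available. Lean on these libraries where they do the work, as an engineer would, in place of code of your own. Each camera call takes 0.05 s, during which the arm holds its last target. There are 200 camera calls.

TASK

Close the loaded capsules in the white bench capsule filler: take the tamper from its tray, lower it flat into the filler's well and press the sprung plate squarely down, past the soft springs and the stiff sliding stroke of the capsules, until it stands level on the firm stop, and keep about 20 N on it for a second (never more than 30 N, or the capsules crack). Then stand the tamper back upright in its tray and let go; do not touch the plate with the fingers, and leave everything else on the bench where it is.

Things in the scene. Friction and masses are not known exactly. Their poses are not given: they have to be found in the camera images.
- tamper_grip (a point): centre of the tamper's handle, a black block 50 mm long, 24 mm wide, 45 mm high. It is 56.5 mm above the flat underside of the tamper's foot and 22.5 mm below the top of the handle. x runs along the handle and along the foot's 80 mm side, y across (grip the 24 mm width along y), z up out of the handle
- tray_in (a point): the tamper's tray, a low grey open tray fixed to the bench, 114 x 94 mm outside, 106 x 86 mm inside, its lip 14 mm above the bench. This point is the centre of its inner floor, 4 mm above the bench; x along its 106 mm side, z up
- filler_rim (a point): centre of the mouth of the filler's well, level with its flat rim, 75 mm above the bench. The well is a rectangle 88 mm along x and 68 mm along y, open at the top, z up. The tamper's foot fits it with 4 mm to spare on each side, either way round
- plate_top (a point): centre of the upper face of the sprung steel plate (84 x 64 mm) in the well; z is its normal. Untouched it is level, 4 to 14 mm below the rim, different each time. The firm stop holds this face 20 to 24 mm below the rim, 10 to 16 mm below its first place: not known beforehand, it must be felt
- springs (a joint): compression of the plate's springs, m: 0 free, 0.008 fully compressed; they yield from 4 to 8 N. That is not the bottom: then plate and capsules slide 2 to 8 mm more against a steady 11 N or so (plus 60 N per m/s), until the firm stop, where the force climbs steeply. More than about 13 N can be held standing still only on the firm stop
- tamper: the whole tamper: aluminium foot plate 80 x 60 mm, 14 mm thick, steel stem 18 mm in diameter and 20 mm long, black handle block on top; 79 mm high, 0.25 to 0.38 kg. Origin at the centre of the foot's underside, axes as for the handle. It starts standing in its tray, long side along the tray's long side within 0.15 rad
- filler: the capsule filler with its plate: a white block 140 x 116 mm on a dark 150 x 126 mm base, 75 mm high, fixed to the bench; origin on the bench under the well's centre, axes as for the well's mouth
- plate: the sprung plate as a body, axes as for its upper face, origin 15 mm below that face. It rocks on its springs (about 1.5 N m per rad, at most 0.12 rad either way), so it takes up the tilt of what presses on it. When let go the springs lift it 8 mm and the capsules stay down
- vial_a: bystander: glass vial with a green cap, 26 mm diameter, 55 mm high, standing about half-way between tray and filler; origin under its foot
- vial_b: bystander: glass vial with an orange cap, 26 mm diameter, 55 mm high, standing about half-way between tray and filler; origin under its foot
- jar: bystander: amber jar, 64 mm diameter, 70 mm high; origin under its foot
- pump_bottle: bystander: white pump bottle, 76 mm diameter, 220 mm high; origin under its foot
- pill_bottle: bystander: amber pill bottle, 44 mm diameter, 75 mm high; origin under its foot
- mortar: bystander: white ceramic bowl, 90 mm diameter, 60 mm high; origin under its foot
- spatula: bystander: spatula 180 mm long lying flat at the far side
There are look-alikes about, which are no part of the job. Of the things shaped like the part that bears tray_in, the grey one is meant. What is shaped like the tamper but green is not meant.

How it is judged (in metres and radians):
On the way, in this order (a step that is already met when the one before it is completed fails the run):
1. the tamper has been lifted 40 mm or more off its tray's floor, upright to 0.3 rad (z of tamper in the frame of tray_in above 0.04 m and angle between tamper's own z axis and vertical below 0.3 rad), for 0.1 s.
2. the tamper bears on the plate with 15 to 30 N, the springs fully compressed (past 7.3 mm) and the plate standing still and level to 0.05 rad on the firm stop, for 0.6 s (contact force between tamper and plate above 15 N and value of joint springs above 0.0073 m and angle between plate_top's own z axis and vertical below 0.05 rad and horizontal distance between tamper and filler_rim below 0.012 m and linear speed of plate below 0.003 m/s), for 0.6 s.
At the end, for the whole second after the job is handed in: the tamper stands upright (to 0.06 rad), released and at rest, on the floor of its tray (foot within 4 mm of the floor in height, within 22 mm of the tray's centre), and the filler's plate is free, its springs out again to within 2 mm (horizontal distance between tamper and tray_in below 0.022 m and z of tamper in the frame of tray_in between -0.004 and 0.004 m and angle between tamper's own z axis and vertical below 0.06 rad and linear speed of tamper below 0.02 m/s and value of joint springs below 0.002 m); the robot touches nothing.
It fails at once if the tamper presses on the filler or its plate with more than 30 N (contact force between tamper and filler above 30 N).
It fails at once if the fingers press on the plate (contact force between the fingers and plate above 1 N).
It fails at once if a bystander is shifted by more than 25 mm (distance of any of vial_a, vial_b, jar, pump_bottle, pill_bottle, mortar, spatula from where it was at the start of the episode above 0.025 m).
It also fails if it takes over 66 s, if anything falls off the work surface, if the arm or the gripper's body presses on something with over 40 N, if the wrist force passes 120 N, or if a joint passes its speed limit or range.

## Working session

There is one attempt and no reset: what is moved stays moved. The work goes in short steps, Python scripts to look and compute and a tool call to move; the robot and the scene stay as the last step left them, time stands still between calls to the robot, and variables do not carry over. Pictures are saved under pics/ and viewed, about 8 in all and at most 12, crops included, and the job is handed in when it is done.

Besides the shell and the picture viewer there is one more tool, called after ">>>" by a JSON object that holds its "api" and its "payload", one argument or row to a line. play_rows: Moves the arm, as the interface text tells. Its arguments: {"type":"object","properties":{"commands":{"type":"array"},"gripper":{"type":"number"}},"required":["commands"]}

```bash
mkdir -p pics; ls; cat > h.py <<'E'
from rig import *
import numpy as np, cv2, pickle
def snap(n):
    c=capture(n); pickle.dump(c,open(f'{n}.pkl','wb')); return c
def load(n): return pickle.load(open(f'{n}.pkl','rb'))
def cloud(c):
    d=c['depth']; v,u=np.mgrid[0:480,0:640]; K=c['mtx']
    p=np.stack([(u-K[0,2])/K[0,0]*d,(v-K[1,2])/K[1,1]*d,d],-1)
    T=c['cam_to_world']; P=p@T[:3,:3].T+T[:3,3]; P[d<=0]=np.nan; return P
E
python3 - <<'E'
from h import *
for n in('top','scene'):
    c=snap(n); cv2.imwrite(f'pics/{n}.png',c['frame'][:,:,::-1])
    print(n,c['cam_to_world'].round(3).tolist(),c['mtx'].round(1).tolist())
s=read_state(); print(s)
E
```

```text
pics
top [[-0.02, -0.998, 0.056, 0.475], [-1.0, 0.019, -0.018, -0.019], [0.017, -0.056, -0.998, 1.132], [0.0, 0.0, 0.0, 1.0]] [[462.7, 0.0, 323.0], [0.0, 462.7, 233.4], [0.0, 0.0, 1.0]]
scene [[-0.551, 0.608, -0.571, 1.176], [0.834, 0.4, -0.38, 0.376], [-0.003, -0.686, -0.728, 0.866], [0.0, 0.0, 0.0, 1.0]] [[512.8, 0.0, 311.5], [0.0, 512.8, 244.1], [0.0, 0.0, 1.0]]
{'time_s': 0.1, 'joint_positions': array([-7.74930247e+01,  3.02733266e+01,  8.21487190e+01, -7.34526587e-04,
        6.76899055e+01, -1.02275051e+01]), 'qvel': array([ 0.10314629, -0.01615791, -0.15321941, -0.01976395,  0.0362593 ,
       -0.08571621]), 'tau': array([ 7.60927423e-05, -4.40986347e+01, -1.77149087e+01,  6.34053396e-02,
        5.34306793e-02, -4.60254444e-05]), 'position': array([ 0.24142582, -0.57582613,  0.24667461]), 'tcp_rot': array([[ 3.86465234e-01, -4.34715366e-04,  9.22303873e-01],
       [-9.22301967e-01,  1.90497825e-03,  3.86465333e-01],
       [-1.92497123e-03, -9.99998091e-01,  3.35269027e-04]]), 'force': array([-0.43301086, -0.58287826,  0.08933287]), 'moment': array([-0.01079144, -0.00916139,  0.02052635]), 'opening': 0.9999695914729781}
```

View pics/top.png

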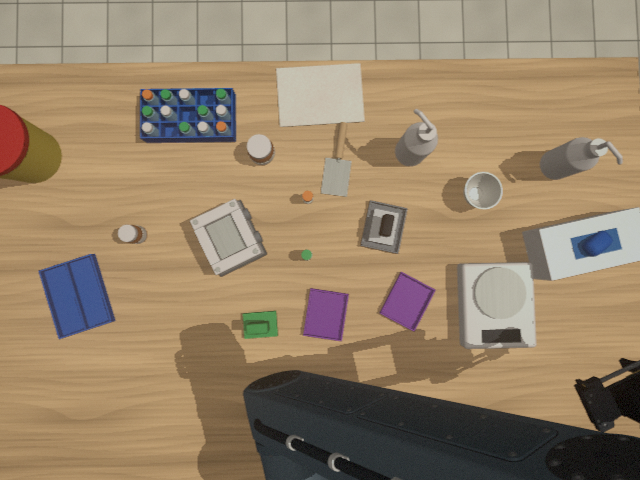

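View pics/scene.png

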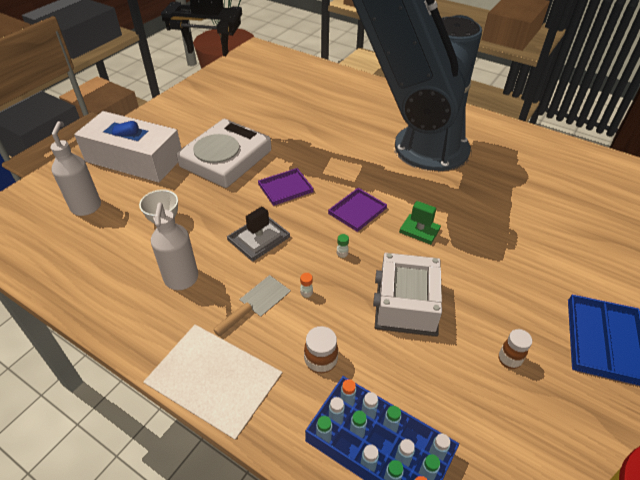

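Candidates: the black-handled tamper in the grey tray is at top (384,227). The green look-alike is at (260,325), and the purple look-alike trays are at (326,314) and (407,301). The filler is at (228,237). I choose (384,227) and will measure it with one close crop.

```bash
python3 - <<'E'
from h import *
c=load('top'); P=cloud(c); f=c['frame']
a=cv2.resize(f[195:260,350:415],(400,400),interpolation=cv2.INTER_CUBIC); b=cv2.resize(f[190:285,180:275],(400,400),interpolation=cv2.INTER_CUBIC)
cv2.imwrite('pics/crop.png',np.hstack([a,b])[:,:,::-1])
def rect(m,n):
    q=P[m]; q=q[~np.isnan(q).any(1)]
    r=cv2.minAreaRect(q[:,:2].astype(np.float32)); print(n,len(q),'z med',np.median(q[:,2]).round(4),'c',np.round(r[0],4),'size',np.round(r[1],4),'ang',round(r[2],2)); return r
def box(u0,u1,v0,v1):
    m=np.zeros((480,640),bool); m[v0:v1,u0:u1]=1; return m
Z=P[:,:,2]
for n in('top','scene'):
    cc=load(n); PP=cloud(cc); zz=PP[:,:,2]
    if n=='scene':
        f2=cc['frame'].astype(int)
    P=PP; Z=zz
    t=P[:,:,:2]
    nearT=np.hypot(t[...,0]-T0[0],t[...,1]-T0[1])<.09 if n!='top' else box(350,415,195,260)
    nearF=np.hypot(t[...,0]-F0[0],t[...,1]-F0[1])<.10 if n!='top' else box(180,275,190,285)
    print(n,'bench z',np.nanmedian(Z[(Z<.02)&(Z>-.02)]))
    r=rect(nearT&(Z>.075)&(Z<.1),'handle top')
    rect(nearT&(Z>.006)&(Z<.0165),'tray lip')
    rect(nearT&(Z>.0165)&(Z<.024),'foot')
    if n=='top': T0=r[0]
    r=rect(nearF&(Z>.068)&(Z<.085),'rim')
    if n=='top': F0=r[0]
    d=np.hypot(P[...,0]-r[0][0],P[...,1]-r[0][1])
    print('plate',np.nanmedian(Z[d<.02]).round(4)); rect(nearF&(d<.05)&(Z>.055)&(Z<.0715),'plate')
    for nm,bx in (('vo',box(297,318,187,206)),('vg',box(297,318,246,264))):
        if n=='top': rect(bx&(Z>.045)&(Z<.065),nm)
E
```

```text
top bench z -0.0006166963485492172
handle top 227 z med 0.0818 c [ 0.5504 -0.1844] size [0.0244 0.0496] ang 78.01
tray lip 573 z med 0.0132 c [ 0.551  -0.1867] size [0.0951 0.1144] ang 76.76
foot 340 z med 0.0182 c [ 0.5514 -0.1855] size [0.0902 0.1122] ang 77.68
rim 2003 z med 0.0742 c [0.531  0.1866] size [0.14   0.1163] ang 24.85
plate 0.0637
plate 1118 z med 0.0639 c [0.5318 0.1873] size [0.0958 0.0946] ang 17.34
vo 92 z med 0.0539 c [ 0.6238 -0.0029] size [0.0235 0.0231] ang 87.6
vg 89 z med 0.0537 c [0.4865 0.0018] size [0.0233 0.021 ] ang 88.94
scene bench z 0.0002518233702634154
handle top 204 z med 0.0821 c [ 0.5508 -0.1862] size [0.0254 0.051 ] ang 77.86
tray lip 591 z med 0.0123 c [ 0.5511 -0.1889] size [0.098  0.1179] ang 77.05
foot 420 z med 0.0183 c [ 0.5539 -0.1872] size [0.0927 0.1104] ang 76.74
rim 2207 z med 0.0747 c [0.5316 0.1844] size [0.1437 0.1163] ang 25.05
plate 0.0645
plate 1087 z med 0.0646 c [0.5243 0.1861] size [0.0839 0.0812] ang 25.14
```

View pics/crop.png

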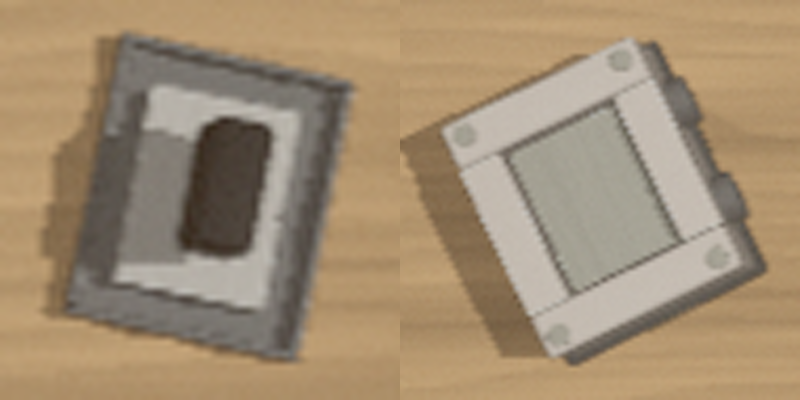

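The crop confirms the choice: the left half shows the black handle on the aluminium foot inside the grey tray, and the right half shows the white filler with its well and plate. The handle is at (0.5506, -0.1853), yaw -12°. The rim is at (0.5313, 0.1855), yaw 25°. The tray is at (0.551, -0.187), yaw -13°.

>>> {"api": "play_rows", "payload": {
  "commands": [
    [[0.309,0.39,-0.05],[0,0,-0.607]],
    [[0.309,0.39,-0.05],[0,0,-0.607]],
    [[0.309,0.39,-0.05],[0,0,-0.607]],
    [[0.309,0.39,-0.05],[0,0,-0.607]],
    [[0.309,0.39,-0.05],[0,0,-0.607]],
    [[0.309,0.39,-0.05],[0,0,-0.607]],
    [[0.309,0.39,-0.05],[0,0,-0.607]],
    [[0.309,0.39,-0.05],[0,0,-0.607]],
    [[0.309,0.39,-0.05],[0,0,-0.607]],
    [[0.309,0.39,-0.05],[0,0,-0.607]]
  ],
  "gripper": 0.087
}}

```text
time_s: 1.35
position: [0.5503, -0.1861, 0.1971]
tcp_rot: [[-0.207, -0.001, 0.978], [-0.978, 0.0, -0.207], [0.0, -1.0, -0.001]]
force: [-1.0, -0.4, -0.3]
opening: 1.003
```

>>> {"api": "play_rows", "payload": {
  "commands": [
    [[0.0003,0.0008,-0.05],[0,0,0]],
    [[0.0003,0.0008,-0.09],[0,0,0]],
    [[0.0003,0.0008,-0.11],[0,0,0]],
    [[0.0003,0.0008,-0.12],[0,0,0]],
    [[0.0003,0.0008,-0.13],[0,0,0]],
    [[0.0003,0.0008,-0.13],[0,0,0]],
    [[0.0003,0.0008,-0.13],[0,0,0]]
  ]
}}

```text
time_s: 2.22
position: [0.5513, -0.186, 0.0683]
tcp_rot: [[-0.209, 0.001, 0.978], [-0.978, -0.001, -0.209], [0.0, -1.0, 0.001]]
force: [0.7, 0.2, -0.4]
opening: 1.001
```

```bash
python3 - <<'E'
from h import *
c=snap('scene'); cv2.imwrite('pics/s2.png',cv2.resize(c['frame'][150:330,180:420],(800,600))[:,:,::-1]); s=read_state(); print(s['time_s'],s['position'],s['force'],s['moment'])
E
```

```text
2.275 [ 0.55137628 -0.18590959  0.06837131] [ 0.53529541 -0.50059534 -0.16298284] [ 0.06776278  0.03399157 -0.01129119]
```

View pics/s2.png

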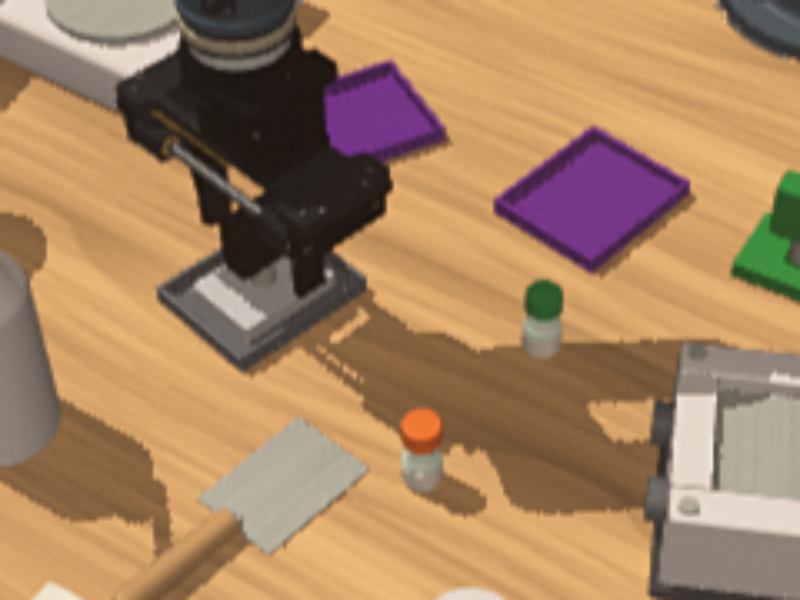

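The fingers straddle the handle at (265,250) in the crop, clear of the tray. Now closing.

>>> {"api": "play_rows", "payload": {
  "commands": [
    [[0,0,-0.0015],[0,0,0]],
    [[0,0,-0.0015],[0,0,0]],
    [[0,0,-0.0015],[0,0,0]],
    [[0,0,-0.0015],[0,0,0]],
    [[0,0,-0.0015],[0,0,0]],
    [[0,0,-0.0015],[0,0,0]],
    [[0,0,-0.0015],[0,0,0]],
    [[0,0,-0.0015],[0,0,0]]
  ],
  "gripper": 0.0
}}

```text
time_s: 3.28
position: [0.551, -0.186, 0.0661]
tcp_rot: [[-0.209, 0.0, 0.978], [-0.978, -0.001, -0.209], [0.0, -1.0, 0.0]]
force: [-0.9, -0.9, -0.6]
opening: 0.27
```

>>> {"api": "play_rows", "payload": {
  "commands": [
    [[0,0,0.01],[0,0,0]],
    [[0,0,0.03],[0,0,0]],
    [[0,0,0.06],[0,0,0]],
    [[0,0,0.09],[0,0,0]],
    [[0,0,0.11],[0,0,0]],
    [[0,0,0.12],[0,0,0]],
    [[0,0,0.12],[0,0,0]],
    [[0,0,0.12],[0,0,0]]
  ]
}}

```text
time_s: 4.28
position: [0.5501, -0.1852, 0.185]
tcp_rot: [[-0.209, -0.002, 0.978], [-0.978, 0.001, -0.209], [-0.001, -1.0, -0.002]]
force: [-0.6, -0.4, -4.0]
opening: 0.271
```

```bash
python3 - <<'E'
from h import *
s=read_state(); print({k:np.round(s[k],4) for k in('time_s','position','force','moment','opening')}, s['tcp_rot'].round(4))
for n in('top','scene'):
    c=snap(n); P=cloud(c); Z=P[...,2]
    d=np.hypot(P[...,0]-.551,P[...,1]+.186)
    m=(d<.07)&(Z>.11)&(Z<.15); q=P[m]; print(n,len(q))
    if len(q)>20:
        h=np.histogram(q[:,2],bins=np.arange(.11,.152,.003)); print(h)
    tr=(d<.085)&(Z>.007)&(Z<.02); r=cv2.minAreaRect(P[tr][:,:2].astype(np.float32)); print(r)
f=load('scene')['frame']; cv2.imwrite('pics/s3.png',cv2.resize(f[110:290,180:420],(800,600))[:,:,::-1])
E
```

```text
{'time_s': np.float64(4.275), 'position': array([ 0.5501, -0.1852,  0.185 ]), 'force': array([-0.6266, -0.3606, -3.995 ]), 'moment': array([ 0.1053,  0.029 , -0.0241]), 'opening': np.float64(0.2709)} [[-2.087e-01 -2.100e-03  9.780e-01]
 [-9.780e-01  1.300e-03 -2.087e-01]
 [-8.000e-04 -1.000e+00 -2.300e-03]]
top 98
(array([ 0,  0,  0,  0,  0,  0,  0, 12, 53, 30,  3,  0,  0]), array([0.11 , 0.113, 0.116, 0.119, 0.122, 0.125, 0.128, 0.131, 0.134,
       0.137, 0.14 , 0.143, 0.146, 0.149]))
((0.513685405254364, -0.17735746502876282), (0.09357727319002151, 0.03841201588511467), 75.78588104248047)
scene 712
(array([  0,   0,   0,   2,  16,  44,  56,  54, 266, 243,  16,  10,   5]), array([0.11 , 0.113, 0.116, 0.119, 0.122, 0.125, 0.128, 0.131, 0.134,
       0.137, 0.14 , 0.143, 0.146, 0.149]))
((0.5509510636329651, -0.18901003897190094), (0.09836329519748688, 0.11689166724681854), 76.66859436035156)
```

View pics/s3.png

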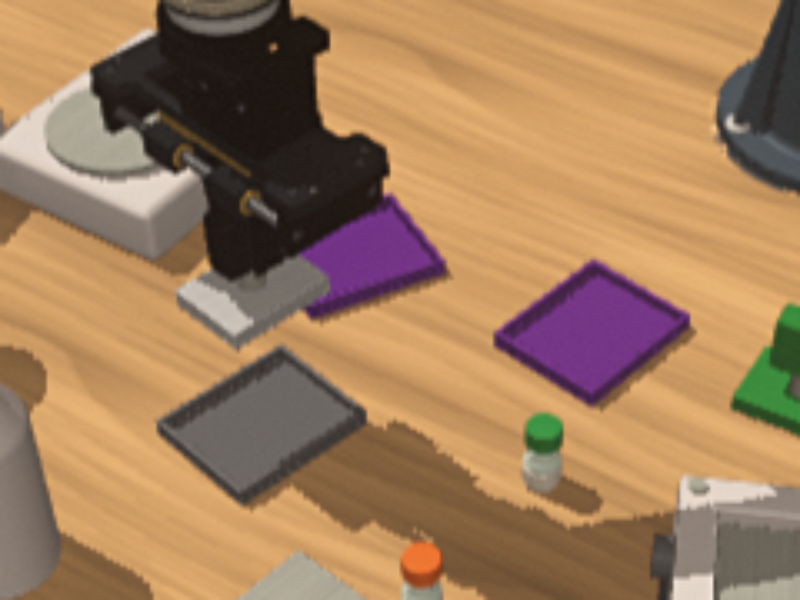

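The tamper is lifted level, and the foot at (255,300) is over the empty grey tray at (262,425). Next I measure the foot's position and tilt in the hand from the scene camera.

```bash
cat >> h.py <<'E'
def foot(c,cx,cy,zt,name=''):
    P=cloud(c); Z=P[...,2]; d=np.hypot(P[...,0]-cx,P[...,1]-cy)
    q=P[(d<.056)&(abs(Z-zt)<.006)]
    A=np.c_[q[:,:2]-[cx,cy],np.ones(len(q))]
    for _ in range(5):
        k,*_r=np.linalg.lstsq(A,q[:,2],rcond=None); r=q[:,2]-A@k; s=abs(r)<.0025; A=A[s]; q=q[s]
    R=cv2.minAreaRect(q[:,:2].astype(np.float32)); print(name,len(q),'slope',k.round(4),'rect',np.round(R[0],4),np.round(R[1],4),round(R[2],2),'sd',r.std().round(4))
E
python3 - <<'E'
from h import *
for n in('top','scene'): foot(load(n),.5505,-.185,.1365,n)
E
```

```text
top 78 slope [ 0.0345 -0.0169  0.1371] rect [ 0.5152 -0.19  ] [0.0301 0.0146] 77.42 sd 0.0013
scene 469 slope [ 0.0006 -0.0005  0.1368] rect [ 0.5505 -0.1843] [0.0612 0.0823] 76.58 sd 0.0011
```

```bash
python3 - <<'E'
from h import *
for n in('top','scene'):
    c=load(n); P=cloud(c); Z=P[...,2]; d=np.hypot(P[...,0]-.531,P[...,1]-.1855)
    near=d<.1; zr=np.median(Z[near&(abs(Z-.0745)<.004)]); 
    # rays intersected with rim plane z=zr: pixel-> world xy on rim plane
    T=c['cam_to_world']; o=T[:3,3]; W=o+(P-o)*((zr-o[2])/(Z-o[2]))[...,None]
    rim=near&(abs(Z-zr)<.0045)
    for nm,m in(('rim',rim),('hole',(d<.062)&(Z<zr-.005)&(Z>.05))):
        m=cv2.morphologyEx(m.astype(np.uint8),cv2.MORPH_OPEN,np.ones((3,3)))
        k,l,st,ce=cv2.connectedComponentsWithStats(m); i=1+st[1:,4].argmax(); q=W[l==i][:,:2]
        R=cv2.minAreaRect(q.astype(np.float32)); print(n,zr.round(4),nm,len(q),np.round(R[0],4),np.round(R[1],4),round(R[2],2),'mean',q.mean(0).round(4))
    k=np.median(Z[d<.022]); print('plate z',k)
    m=(d<.1)&(Z<.006)|False
f=load('scene')['frame']; cv2.imwrite('pics/f.png',f[240:340,360:460,::-1])
E
```

```text
top 0.0742 rim 1868 [0.5309 0.1862] [0.1397 0.1163] 25.07 mean [0.5299 0.1863]
top 0.0742 hole 1103 [0.5314 0.1866] [0.0866 0.0669] 24.97 mean [0.5311 0.1863]
plate z 0.06362741594951316
scene 0.0747 rim 2015 [0.5331 0.1848] [0.1425 0.1161] 25.09 mean [0.5372 0.1869]
scene 0.0747 hole 1110 [0.533  0.1848] [0.085  0.0662] 25.28 mean [0.5347 0.1856]
plate z 0.06467865050736155
```

>>> {"api": "play_rows", "payload": {
  "commands": [
    [[-0.001,0.02,0],[0,0,0.03]],
    [[-0.003,0.06,0],[0,0,0.1]],
    [[-0.006,0.11,0],[0,0,0.19]],
    [[-0.009,0.17,0],[0,0,0.3]],
    [[-0.012,0.23,0],[0,0,0.41]],
    [[-0.015,0.29,0],[0,0,0.52]],
    [[-0.017,0.335,0],[0,0,0.6]],
    [[-0.0185,0.36,0],[0,0,0.64]],
    [[-0.019,0.37,0],[0,0,0.65]],
    [[-0.019,0.37,0],[0,0,0.65]]
  ]
}}

```text
time_s: 5.62
position: [0.5313, 0.1849, 0.1858]
tcp_rot: [[0.427, -0.001, 0.904], [-0.904, -0.0, 0.427], [0.0, -1.0, -0.001]]
force: [0.7, -0.4, -4.4]
opening: 0.273
```

>>> {"api": "play_rows", "payload": {
  "commands": [
    [[0,0,-0.01],[0,0,0]],
    [[0,0,-0.02],[0,0,0]],
    [[0,0,-0.025],[0,0,0]],
    [[0,0,-0.025],[0,0,0]]
  ]
}}

```text
time_s: 6.12
position: [0.5315, 0.1839, 0.1602]
tcp_rot: [[0.425, -0.002, 0.905], [-0.905, -0.0, 0.425], [-0.001, -1.0, -0.002]]
force: [-0.3, 0.1, -2.8]
opening: 0.277
```

```bash
python3 - <<'E'
from h import *
s=read_state(); print({k:np.round(s[k],4) for k in('time_s','position','force','moment','opening')}, s['tcp_rot'].round(4))
p=s['position']
for n in('top','scene'):
    c=snap(n); foot(c,p[0],p[1],p[2]-.0485,n)
    P=cloud(c); Z=P[...,2]; d=np.hypot(P[...,0]-.531,P[...,1]-.1855); m=(d<.1)&(abs(Z-.0745)<.004); print(m.sum(),cv2.minAreaRect(P[m][:,:2].astype(np.float32)))
f=load('scene')['frame']; cv2.imwrite('pics/s4.png',cv2.resize(f[190:340,340:480],(746,600),fx=5,fy=5,interpolation=cv2.INTER_CUBIC)[:,:,::-1])
E
```

```text
{'time_s': np.float64(6.125), 'position': array([0.5315, 0.1839, 0.1602]), 'force': array([-0.2778,  0.0685, -2.8403]), 'moment': array([-0.0628, -0.0282, -0.0271]), 'opening': np.float64(0.2765)} [[ 4.250e-01 -1.700e-03  9.052e-01]
 [-9.052e-01 -2.000e-04  4.250e-01]
 [-5.000e-04 -1.000e+00 -1.700e-03]]
top 106 slope [-0.0672 -0.0305  0.1091] rect [0.5035 0.1678] [0.0183 0.049 ] 16.48 sd 0.0012
724 ((0.534192681312561, 0.17998792231082916), (0.13996492326259613, 0.10205110907554626), 24.658422470092773)
scene 620 slope [-0.0041 -0.0029  0.1125] rect [0.5328 0.1842] [0.0819 0.0593] 24.23 sd 0.0011
1721 ((0.5319275259971619, 0.184566468000412), (0.14132823050022125, 0.11649377644062042), 24.81756019592285)
```

View pics/s4.png

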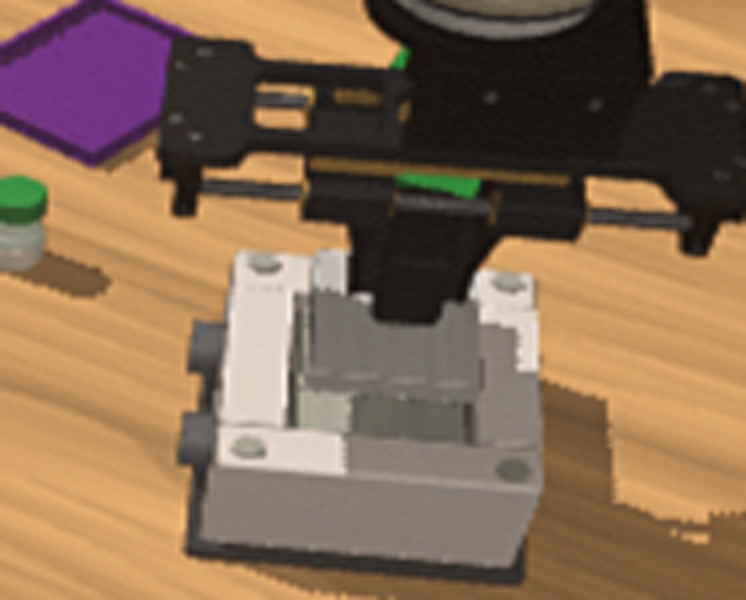

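The foot hovers over the mouth, level, about 1 mm off centre in x. I nudge it and lower it into the mouth.

>>> {"api": "play_rows", "payload": {
  "commands": [
    [[-0.0008,0.0007,-0.005],[0,0,0]],
    [[-0.0008,0.0007,-0.011],[0,0,0]],
    [[-0.0008,0.0007,-0.016],[0,0,0]],
    [[-0.0008,0.0007,-0.02],[0,0,0]],
    [[-0.0008,0.0007,-0.022],[0,0,0]],
    [[-0.0008,0.0007,-0.024],[0,0,0]],
    [[-0.0008,0.0007,-0.026],[0,0,0]],
    [[-0.0008,0.0007,-0.028],[0,0,0]],
    [[-0.0008,0.0007,-0.028],[0,0,0]]
  ]
}}

```text
time_s: 7.35
position: [0.5309, 0.1851, 0.1329]
tcp_rot: [[0.426, -0.0, 0.905], [-0.905, -0.0, 0.426], [-0.0, -1.0, -0.0]]
force: [1.3, 0.6, -2.7]
opening: 0.271
```

```bash
python3 - <<'E'
from h import *
s=read_state(); print({k:np.round(s[k],4) for k in('time_s','position','force','moment','opening')}, s['tcp_rot'].round(4))
p=s['position']
c=snap('scene'); foot(c,p[0],p[1],p[2]-.0485)
E
```

```text
{'time_s': np.float64(7.35), 'position': array([0.5309, 0.1851, 0.1329]), 'force': array([ 1.2546,  0.6107, -2.7278]), 'moment': array([ 0.0155,  0.0459, -0.0156]), 'opening': np.float64(0.2712)} [[ 4.258e-01 -3.000e-04  9.048e-01]
 [-9.048e-01 -0.000e+00  4.258e-01]
 [-1.000e-04 -1.000e+00 -3.000e-04]]
 585 slope [-0.0095 -0.0066  0.0847] rect [0.5314 0.1851] [0.0828 0.0597] 25.57 sd 0.0011
```

>>> {"api": "play_rows", "payload": {
  "commands": [
    [[0,0,-0.002],[0,0,0]],
    [[0,0,-0.004],[0,0,0]],
    [[0,0,-0.006],[0,0,0]],
    [[0,0,-0.0075],[0,0,0]],
    [[0,0,-0.009],[0,0,0]],
    [[0,0,-0.0105],[0,0,0]],
    [[0,0,-0.012],[0,0,0]],
    [[0,0,-0.013],[0,0,0]],
    [[0,0,-0.013],[0,0,0]]
  ]
}}

```text
time_s: 8.52
position: [0.5311, 0.1851, 0.1202]
tcp_rot: [[0.426, 0.0, 0.905], [-0.905, 0.0, 0.426], [0.0, -1.0, 0.0]]
force: [-1.9, 0.3, 3.5]
opening: 0.277
```

>>> {"api": "play_rows", "payload": {
  "commands": [
    [[0,0,-0.0005],[0,0,0]],
    [[0,0,-0.001],[0,0,0]],
    [[0,0,-0.0015],[0,0,0]],
    [[0,0,-0.002],[0,0,0]],
    [[0,0,-0.002],[0,0,0]]
  ]
}}

```text
time_s: 9.15
position: [0.5311, 0.1851, 0.1183]
tcp_rot: [[0.426, 0.0, 0.905], [-0.905, 0.0, 0.426], [0.0, -1.0, 0.0]]
force: [-1.7, -0.8, 6.5]
opening: 0.274
```

>>> {"api": "play_rows", "payload": {
  "commands": [
    [[0,0,-0.0003],[0,0,0]],
    [[0,0,-0.0006],[0,0,0]],
    [[0,0,-0.001],[0,0,0]],
    [[0,0,-0.001],[0,0,0]]
  ]
}}

```text
time_s: 9.65
position: [0.5311, 0.1851, 0.1175]
tcp_rot: [[0.426, 0.0, 0.905], [-0.905, 0.0, 0.426], [0.0, -1.0, 0.0]]
force: [-3.1, -0.1, 8.3]
opening: 0.275
```

>>> {"api": "play_rows", "payload": {
  "commands": [
    [[0,0,-0.0002],[0,0,0]],
    [[0,0,-0.0004],[0,0,0]],
    [[0,0,-0.0004],[0,0,0]]
  ]
}}

```text
time_s: 10.02
position: [0.5312, 0.1851, 0.1172]
tcp_rot: [[0.426, 0.0, 0.905], [-0.905, 0.0, 0.426], [0.0, -1.0, 0.0]]
force: [-2.0, -1.1, 7.8]
opening: 0.275
```

>>> {"api": "play_rows", "payload": {
  "commands": [
    [[0,0,-0.0002],[0,0,0]],
    [[0,0,-0.0003],[0,0,0]],
    [[0,0,-0.0003],[0,0,0]]
  ]
}}

```text
time_s: 10.4
position: [0.5312, 0.1851, 0.1169]
tcp_rot: [[0.426, 0.0, 0.905], [-0.905, 0.0, 0.426], [0.0, -1.0, 0.0]]
force: [-0.5, -0.5, 7.9]
opening: 0.274
```

>>> {"api": "play_rows", "payload": {
  "commands": [
    [[0,0,-0.0002],[0,0,0]],
    [[0,0,-0.0004],[0,0,0]],
    [[0,0,-0.0004],[0,0,0]]
  ]
}}

```text
time_s: 10.78
position: [0.5312, 0.1851, 0.1165]
tcp_rot: [[0.426, 0.0, 0.905], [-0.905, 0.0, 0.426], [0.0, -1.0, 0.0]]
force: [-2.7, -0.4, 8.0]
opening: 0.273
```

>>> {"api": "play_rows", "payload": {
  "commands": [
    [[0,0,-0.0002],[0,0,0]],
    [[0,0,-0.0004],[0,0,0]],
    [[0,0,-0.0004],[0,0,0]]
  ]
}}

```text
time_s: 11.15
position: [0.5311, 0.1851, 0.1161]
tcp_rot: [[0.426, 0.0, 0.905], [-0.905, 0.0, 0.426], [0.0, -1.0, 0.0]]
force: [-2.3, 0.0, 7.7]
opening: 0.276
```

>>> {"api": "play_rows", "payload": {
  "commands": [
    [[0,0,-0.0002],[0,0,0]],
    [[0,0,-0.0004],[0,0,0]],
    [[0,0,-0.0004],[0,0,0]]
  ]
}}

```text
time_s: 11.52
position: [0.5312, 0.1851, 0.1157]
tcp_rot: [[0.426, 0.0, 0.905], [-0.905, 0.0, 0.426], [0.0, -1.0, 0.0]]
force: [-2.1, -0.2, 7.1]
opening: 0.27
```

```bash
python3 - <<'E'
from h import *
s=read_state(); p=s['position']; c=snap('scene'); foot(c,p[0],p[1],p[2]-.0485); print(p,p[2]-.0485,s['moment'],read_state()['force'])
E
```

```text
553 slope [0.012  0.0042 0.0675] rect [0.5272 0.1842] [0.0869 0.0654] 24.95 sd 0.0011
[0.53116735 0.18510106 0.11565772] 0.06715772061670472 [-0.06834131  0.52454334  0.0190234 ] [-2.42121377 -1.26660176  7.99357719]
```

>>> {"api": "play_rows", "payload": {
  "commands": [
    [[0,0,-0.0002],[0,0,0]],
    [[0,0,-0.0004],[0,0,0]],
    [[0,0,-0.0004],[0,0,0]]
  ]
}}

```text
time_s: 11.95
position: [0.5311, 0.1851, 0.1152]
tcp_rot: [[0.426, 0.0, 0.905], [-0.905, 0.0, 0.426], [0.0, -1.0, 0.0]]
force: [-3.0, -0.7, 8.2]
opening: 0.273
```

>>> {"api": "play_rows", "payload": {
  "commands": [
    [[0,0,-0.0002],[0,0,0]],
    [[0,0,-0.0004],[0,0,0]],
    [[0,0,-0.0004],[0,0,0]]
  ]
}}

```text
time_s: 12.32
position: [0.5311, 0.1851, 0.1149]
tcp_rot: [[0.426, 0.0, 0.905], [-0.905, 0.0, 0.426], [0.0, -1.0, 0.0]]
force: [-2.0, 0.1, 8.0]
opening: 0.271
```

>>> {"api": "play_rows", "payload": {
  "commands": [
    [[-0.0003,0,-0.0002],[0,0,0]],
    [[-0.0006,0,-0.0004],[0,0,0]],
    [[-0.0006,0,-0.0004],[0,0,0]]
  ]
}}

```text
time_s: 12.7
position: [0.531, 0.1851, 0.1146]
tcp_rot: [[0.426, 0.001, 0.905], [-0.905, 0.0, 0.426], [0.001, -1.0, 0.001]]
force: [-1.7, -0.8, 7.6]
opening: 0.273
```

>>> {"api": "play_rows", "payload": {
  "commands": [
    [[0,0,-0.0002],[0,0,0]],
    [[0,0,-0.0004],[0,0,0]],
    [[0,0,-0.0004],[0,0,0]]
  ]
}}

```text
time_s: 13.08
position: [0.531, 0.1851, 0.1144]
tcp_rot: [[0.426, 0.002, 0.905], [-0.905, 0.0, 0.426], [0.001, -1.0, 0.001]]
force: [-1.2, 0.0, 8.9]
opening: 0.271
```

>>> {"api": "play_rows", "payload": {
  "commands": [
    [[0,0,-0.0002],[0,0,0]],
    [[0,0,-0.0004],[0,0,0]],
    [[0,0,-0.0004],[0,0,0]]
  ]
}}

```text
time_s: 13.45
position: [0.5311, 0.1851, 0.1144]
tcp_rot: [[0.426, 0.002, 0.905], [-0.905, 0.0, 0.426], [0.001, -1.0, 0.002]]
force: [-2.4, -0.3, 10.7]
opening: 0.271
```

>>> {"api": "play_rows", "payload": {
  "commands": [
    [[0,0,-0.0003],[0,0,0]],
    [[0,0,-0.0006],[0,0,0]],
    [[0,0,-0.0006],[0,0,0]]
  ]
}}

```text
time_s: 13.82
position: [0.5311, 0.1852, 0.1143]
tcp_rot: [[0.426, 0.002, 0.905], [-0.905, 0.0, 0.426], [0.001, -1.0, 0.002]]
force: [-2.9, -1.1, 14.4]
opening: 0.275
```

>>> {"api": "play_rows", "payload": {
  "commands": [
    [[0,0,-0.0003],[0,0,0]],
    [[0,0,-0.0006],[0,0,0]],
    [[0,0,-0.0006],[0,0,0]]
  ]
}}

```text
time_s: 14.2
position: [0.5311, 0.1852, 0.1142]
tcp_rot: [[0.426, 0.002, 0.905], [-0.905, 0.0, 0.426], [0.001, -1.0, 0.002]]
force: [-4.4, -0.8, 17.3]
opening: 0.27
```

Contact force is now about 20 N (17.3 plus about 3.4 of tamper weight). I hold here.

>>> {"api": "play_rows", "payload": {
  "commands": [
    [[0,0,0],[0,0,0]],
    [[0,0,0],[0,0,0]],
    [[0,0,0],[0,0,0]]
  ]
}}

```text
time_s: 14.58
position: [0.5311, 0.1852, 0.1142]
tcp_rot: [[0.426, 0.002, 0.905], [-0.905, 0.0, 0.426], [0.001, -1.0, 0.002]]
force: [-3.6, -0.7, 17.0]
opening: 0.27
```

```bash
python3 - <<'E'
from h import *
s=read_state(); p=s['position']; c=snap('scene'); foot(c,p[0],p[1],p[2]-.0485); print(p,s['force'],s['moment'],read_state()['force'])
E
```

```text
570 slope [0.0021 0.0065 0.0663] rect [0.5268 0.1834] [0.087  0.0672] 25.57 sd 0.0012
[0.53111336 0.18517254 0.11423697] [-3.5847333  -0.68101677 17.01240852] [-0.16026825  0.96053582 -0.01906771] [-4.39400382 -0.16357756 17.03903863]
```

>>> {"api": "play_rows", "payload": {
  "commands": [
    [[0,0,0],[0,0,0]],
    [[0,0,0],[0,0,0]],
    [[0,0,0],[0,0,0]],
    [[0,0,0],[0,0,0]],
    [[0,0,0],[0,0,0]],
    [[0,0,0],[0,0,0]],
    [[0,0,0],[0,0,0]],
    [[0,0,0],[0,0,0]]
  ]
}}

```text
time_s: 15.62
position: [0.5311, 0.1852, 0.1142]
tcp_rot: [[0.426, 0.002, 0.905], [-0.905, 0.0, 0.426], [0.001, -1.0, 0.002]]
force: [-3.4, -0.3, 16.7]
opening: 0.276
```

Held at about 20 N for 1.4 s, standing still with the foot level. Now lifting out.

>>> {"api": "play_rows", "payload": {
  "commands": [
    [[0,0,0.001],[0,0,0]],
    [[0,0,0.003],[0,0,0]],
    [[0,0,0.006],[0,0,0]],
    [[0,0,0.01],[0,0,0]],
    [[0,0,0.015],[0,0,0]],
    [[0,0,0.022],[0,0,0]],
    [[0,0,0.035],[0,0,0]],
    [[0,0,0.055],[0,0,0]],
    [[0,0,0.072],[0,0,0]],
    [[0,0,0.074],[0,0,0]]
  ]
}}

```text
time_s: 16.88
position: [0.5314, 0.1853, 0.1877]
tcp_rot: [[0.426, 0.004, 0.905], [-0.905, 0.001, 0.426], [0.001, -1.0, 0.003]]
force: [0.6, -0.3, -4.1]
opening: 0.274
```

```bash
python3 - <<'E'
from h import *
s=read_state(); p=s['position']; c=snap('scene'); foot(c,p[0],p[1],p[2]-.0485); print(p,s['force'],s['opening'])
P=cloud(c);Z=P[...,2];d=np.hypot(P[...,0]-.531,P[...,1]-.1855);q=P[(d<.06)&(Z<.071)&(Z>.03)];print('plate z',np.percentile(q[:,2],[10,50,90]))
E
```

```text
642 slope [-0.0034 -0.0021  0.1395] rect [0.5331 0.1857] [0.0797 0.0595] 24.68 sd 0.0011
[0.53138368 0.18529493 0.18768896] [ 0.62672973 -0.33020233 -4.11744617] 0.27378732926354593
plate z [0.05823791 0.06038747 0.06281432]
```

The plate sprang back to 0.060, which is 8 mm above the stop, as expected. Carrying the tamper back to the tray.

>>> {"api": "play_rows", "payload": {
  "commands": [
    [[0.001,-0.02,0],[0,0,-0.03]],
    [[0.003,-0.06,0],[0,0,-0.1]],
    [[0.006,-0.11,0],[0,0,-0.19]],
    [[0.009,-0.17,0],[0,0,-0.3]],
    [[0.012,-0.23,0],[0,0,-0.41]],
    [[0.015,-0.29,0],[0,0,-0.52]],
    [[0.0175,-0.335,0],[0,0,-0.61]],
    [[0.019,-0.362,0],[0,0,-0.65]],
    [[0.0195,-0.372,0],[0,0,-0.66]],
    [[0.0195,-0.372,0],[0,0,-0.66]]
  ]
}}

```text
time_s: 18.18
position: [0.5492, -0.1872, 0.1853]
tcp_rot: [[-0.22, -0.001, 0.976], [-0.976, 0.001, -0.22], [-0.001, -1.0, -0.002]]
force: [0.5, 0.4, -4.5]
opening: 0.277
```

>>> {"api": "play_rows", "payload": {
  "commands": [
    [[0,0,-0.03],[0,0,0]],
    [[0,0,-0.06],[0,0,0]],
    [[0,0,-0.085],[0,0,0]],
    [[0,0,-0.1],[0,0,0]],
    [[0,0,-0.105],[0,0,0]],
    [[0,0,-0.105],[0,0,0]]
  ]
}}

```text
time_s: 18.92
position: [0.5502, -0.1866, 0.0812]
tcp_rot: [[-0.218, 0.0, 0.976], [-0.976, -0.0, -0.218], [0.0, -1.0, 0.0]]
force: [0.0, -0.5, -3.5]
opening: 0.273
```

```bash
python3 - <<'E'
from h import *
s=read_state(); p=s['position']; c=snap('scene'); foot(c,p[0],p[1],p[2]-.0485); print(s['time_s'],p,s['force'],s['opening'],s['tcp_rot'].round(3).tolist())
cv2.imwrite('pics/s5.png',cv2.resize(c['frame'][150:330,180:420],(800,600))[:,:,::-1])
E
```

```text
378 slope [-0.0081 -0.0143  0.0331] rect [ 0.5515 -0.1874] [0.0645 0.0797] 79.83 sd 0.0012
18.925 [ 0.55024471 -0.18664107  0.08120523] [ 0.01735438 -0.52897401 -3.53696829] 0.27332889283069356 [[-0.218, 0.0, 0.976], [-0.976, -0.0, -0.218], [0.0, -1.0, 0.0]]
```

View pics/s5.png

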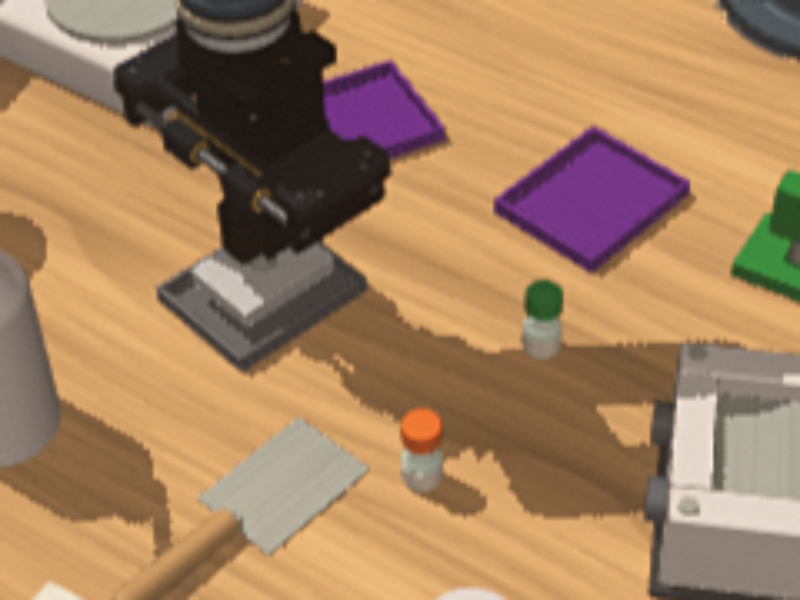

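The foot is just above the tray's inner area, centred at (265,280) over the tray at (262,300). I set it down.

>>> {"api": "play_rows", "payload": {
  "commands": [
    [[0,0,-0.004],[0,0,0]],
    [[0,0,-0.008],[0,0,0]],
    [[0,0,-0.011],[0,0,0]],
    [[0,0,-0.0125],[0,0,0]],
    [[0,0,-0.0135],[0,0,0]],
    [[0,0,-0.0145],[0,0,0]],
    [[0,0,-0.0145],[0,0,0]]
  ]
}}

```text
time_s: 19.85
position: [0.5499, -0.1869, 0.0664]
tcp_rot: [[-0.219, -0.0, 0.976], [-0.976, 0.0, -0.219], [-0.0, -1.0, -0.0]]
force: [-0.1, 0.5, -3.2]
opening: 0.274
```

>>> {"api": "play_rows", "payload": {
  "commands": [
    [[0,0,-0.0005],[0,0,0]],
    [[0,0,-0.001],[0,0,0]],
    [[0,0,-0.001],[0,0,0]]
  ]
}}

```text
time_s: 20.23
position: [0.55, -0.187, 0.066]
tcp_rot: [[-0.218, 0.0, 0.976], [-0.976, -0.0, -0.218], [0.0, -1.0, 0.0]]
force: [-1.5, 0.2, 2.9]
opening: 0.277
```

The foot is on the tray floor (force went from -3.2 to +2.9 N). Releasing.

>>> {"api": "play_rows", "payload": {
  "commands": [
    [[0,0,0.0005],[0,0,0]],
    [[0,0,0.0005],[0,0,0]],
    [[0,0,0.0005],[0,0,0]],
    [[0,0,0.0005],[0,0,0]],
    [[0,0,0.0005],[0,0,0]],
    [[0,0,0.0005],[0,0,0]],
    [[0,0,0.0005],[0,0,0]],
    [[0,0,0.0005],[0,0,0]]
  ],
  "gripper": 0.087
}}

```text
time_s: 21.22
position: [0.55, -0.1869, 0.066]
tcp_rot: [[-0.218, 0.0, 0.976], [-0.976, 0.0, -0.218], [-0.0, -1.0, 0.0]]
force: [-0.4, 0.6, 0.6]
opening: 0.984
```

>>> {"api": "play_rows", "payload": {
  "commands": [
    [[0,0,0.01],[0,0,0]],
    [[0,0,0.03],[0,0,0]],
    [[0,0,0.06],[0,0,0]],
    [[0,0,0.1],[0,0,0]],
    [[0,0,0.15],[0,0,0]],
    [[-0.04,-0.02,0.17],[0,0,0]],
    [[-0.09,-0.06,0.18],[0,0,0]],
    [[-0.12,-0.1,0.18],[0,0,0]],
    [[-0.13,-0.12,0.18],[0,0,0]],
    [[-0.13,-0.12,0.18],[0,0,0]]
  ]
}}

```text
time_s: 22.48
position: [0.4193, -0.3083, 0.2467]
tcp_rot: [[-0.222, 0.001, 0.975], [-0.975, -0.001, -0.222], [0.001, -1.0, 0.001]]
force: [-0.1, 1.0, 0.3]
opening: 0.998
```

```bash
python3 - <<'E'
from h import *
s=read_state(); print(s['time_s'],s['position'],s['force'],s['opening'])
for n in('top','scene'):
    c=snap(n); P=cloud(c); Z=P[...,2]; d=np.hypot(P[...,0]-.551,P[...,1]+.187)
    for nm,a,b in(('handle',.075,.1),('lip',.007,.0165)):
        q=P[(d<.08)&(Z>a)&(Z<b)]; print(n,nm,len(q),np.median(q[:,2]),cv2.minAreaRect(q[:,:2].astype(np.float32)))
    d=np.hypot(P[...,0]-.531,P[...,1]-.1855); print('plate',np.nanmedian(Z[d<.022]))
cv2.imwrite('pics/s6.png',load('scene')['frame'][:,:,::-1])
E
```

```text
22.475 [ 0.41932712 -0.30833071  0.24673788] [-0.14624627  1.00227421  0.29439195] 0.9984812927517464
top handle 229 0.08167970579670181 ((0.5499967336654663, -0.18444903194904327), (0.024224860593676567, 0.04988383129239082), 77.35031127929688)
top lip 530 0.01349530231944085 ((0.5511207580566406, -0.18639720976352692), (0.09444895386695862, 0.11419187486171722), 76.81016540527344)
plate 0.05955582387514324
scene handle 203 0.08230732126804208 ((0.5513547658920288, -0.18574188649654388), (0.027451874688267708, 0.050592973828315735), 76.31871795654297)
scene lip 532 0.012736827783975224 ((0.5514194369316101, -0.18816372752189636), (0.09714610129594803, 0.11643408983945847), 75.74115753173828)
plate 0.0602765391890816
```

View pics/s6.png

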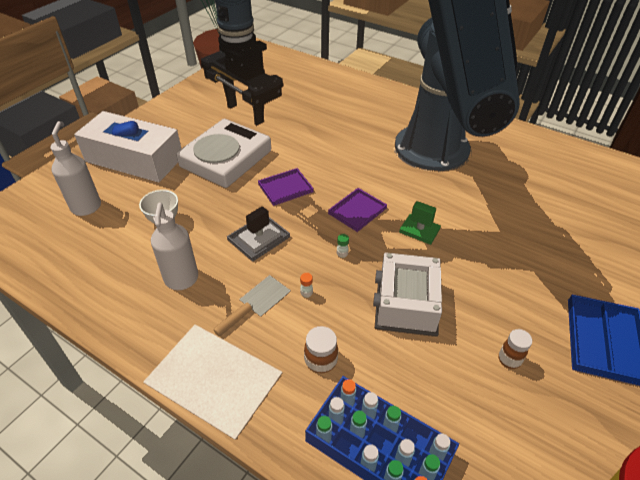

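The tamper stands upright in the grey tray at (259,232). The plate is free in the filler at (410,285), and the bystanders are where they were. Handing in.

```bash
python3 -c "
from rig import *
print(hand_in())"
```

```text
the job is handed in; nothing more can be done
None
```

The capsules are pressed closed, the tamper is back upright in its grey tray, and the job is handed in at about 22.5 s of the 66 s allowed. I got no verdict from `hand_in()`.

- **Pressing:** I felt the springs (about 7 N), then the steady slide (about 11 N). The firm stop came with the plate about 22–23 mm below the rim. I held about 20 N there for roughly 1.4 s. That figure is the 17 N wrist reading plus the tamper's weight of about 3.4 N. The foot was level to within 0.01 rad and standing still.
- **Plate afterwards:** It rose about 8 mm when released, so its springs are out and the capsules stayed down.
- **Tamper at the end:** It stands upright on the tray floor, about 2–3 mm from the tray's centre, with the gripper open and well clear.
- **Bystanders:** None look moved in the last picture, judged by eye and not measured.
- **Disagreements:** The two cameras differed by 1–2 mm in y, within their stated calibration. While pressing there was a sideways force of 2–4 N, probably the foot touching the well wall lightly. It may have taken a little of the 20 N off the plate.

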